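Fasten the swung-out wiring duct with a push rivet

ROBOT

A 6-joint arm with a two-finger parallel gripper is mounted at the origin on the work surface. World frame = base frame: x ahead of the robot, y to its left, z up, the work surface at z = 0. Lengths are in m, angles in rad, forces in N, time in s.
With the tool pointing down it reaches from about 0.325 to 0.9 m from the base axis. Payload 6.1 kg.
Tool frame: the origin (TCP) lies midway between the tips of the shut fingers; the grasp point (between the pads) lies 19 mm behind it; z points along the fingers, y is the line along which they close (so a half turn about z gives the same grasp; the last joint's range is limited). The gripper opens to 85 mm and grips with 20 to 120 N. Pads are 22 mm wide; open, the fingers measure 114 mm over their backs; the gripper's body (76 mm by 85 mm) begins 54 mm behind the grasp point. The pads swing forward as they close: fully open they stand 13 mm farther back than shut.
Start: joints at [1.095, 0.22, 1.526, -0, 1.395, -0.126], TCP at [0.214, 0.587, 0.231] pointing down, gripper open.
Joint ranges: [-2.98, 2.98], [-0.91, 2.08], [0.09, 2.57], [-1.24, 4.39], [0.2, 2.65], [-2.68, 2.68]. Speed limits (rad/s): [2.57, 2.57, 3.01, 3.14, 3.14, 3.14].

INTERFACE

Orientations are given as [roll, pitch, yaw] about the fixed x, y, z axes, in that order (R = Rz(yaw) Ry(pitch) Rx(roll)).
In Python, from plant import movep, move_l, set_joints, gripper_to, hold, inverse_kinematics, observe, get_image, get_calibration, Unreachable, job_done gives the robot as it stands. Calls block until the motion is done:
- movep(position, orientation): joint-space move of the TCP to a pose.
- move_l(position, feed=0.15, rotation=None, max_force=None): straight line of the TCP; rotation=None keeps the orientation; feed is the mean speed in m/s. With max_force (N) it stops when the force on the tool has changed by that much, and returns True; else False.
- set_joints(angles): joint-space move.
- gripper_to(opening, f_grip=None): finger opening in m; f_grip is the grip in N (None keeps the last); returns when the fingers have stopped.
- hold(seconds).
- inverse_kinematics(position, orientation): joint angles nearest the present ones, or None.
- observe(): the state.
- get_image(name): name is "scene" or "top"; returns (picture, depth): 420x560x3 uint8, red, green, blue; 420x560 float32, m along the optical axis (not along the pixel's ray), 0 where there is no reading.
- get_calibration(name): a dict with "intrinsics" (3x3 intrinsics, pixels), "world_from_camera" (4x4, takes a point from camera to world coordinates). Camera axes: x right, y down, z forward; pixel columns grow to the right and rows downward; lengths in m; the calibration is good to about 2 mm. A picture is of the moment at which its call begins. get_calibration takes no time and is no camera call.
A pose or a line that the arm cannot do raises Unreachable and nothing moves.
- job_done(): hands the job in; it is judged then, once.
The state is a dict: "time_s": time; "q": joint angles; "joint_velocities": joint speeds; "joint_torque": joint torques, N m; "eef_pos": TCP position; "tcp_rot": TCP orientation; "ft_force": force on the tool from outside, world axes, zero at the start; "torque": the same for the moment, N m; "opening": finger opening in m; "grasp_force": force on a finger pad.
Only numpy, scipy, OpenCV 4.12 (cv2) and the standard library are available. Lean on these libraries where they do the work, as an engineer would, in place of code of your own. Each camera call takes 0.05 s, during which the arm holds its last target. There are 200 camera calls.

TASK

The grey slotted wiring duct on the mounting plate hangs on one rivet only and has swung out: swing it back until it butts against the end of the branch duct, so that its open base hole lies over the hole in the plate. Then take the spare black push rivet parked in the plate, the one whose centre pin stands proud, seat it through both holes until its head is down on the duct base with the pin still raised, and only then push the centre pin in until it is flush with the head. Press firmly but with care, not with brute force, and leave everything else where it is.

Things in the scene. Friction and masses are not known exactly. Their poses are not given: they have to be found in the camera images.
- plate: Bare metal mounting plate 380 x 540 mm lying on the bench on folded edges, with all that is fixed on it. Origin on the bench under its middle; its top face is 25 mm up; x points away from the robot, y to the left along the duct's home line. Devices up to 110 mm tall stand along its far (+x) side, 45 mm terminals at its left edge. It cannot move.
- duct (a joint): Swing of the loose grey duct about its first (set) rivet, rad. 0 = home: parallel to the plate's y axis, its far wall against the end of the fixed branch duct (a hard stop). Positive = free (left) end swung towards the robot. It starts at 0.10 to 0.20, turns stiffly (about 2 N at the free end) and stays where it is left.
- duct_hole (a point): Centre of the open round hole (10.5 mm) in the duct's base, at the top of the base, which is 3 mm thick and lies on the plate. The duct is an open trough 300 mm long, 80 mm wide outside (76 inside), walls 40 mm high; the hole is midway between the walls, 220 mm from the turning point and 40 mm from the free end. Axes: y along the duct to the free end, x across it.
- duct_wall (a point): Point on the outside of the duct's near wall (facing the robot), 30 mm from the free end, 20 mm above the plate: a good place to push the duct home. Axes as the duct's: y along the wall, x pointing through it, away from the robot.
- plate_hole (a point): Centre of the matching round hole (10.5 mm, plate 3 mm thick) in the plate, at the plate's top face, 25 mm above the bench. It has 22 mm of free depth below the plate. Axes as the plate's. It lies under the duct when the duct is home.
- rivet_head (a point): Middle of the head of the spare black push rivet: a flange 22 mm across, 2.5 mm thick, and on it a round drum 16 mm across, up to 9 mm above the flange's underside (this point is 5.5 mm above it). Below, a shank 9 mm across with four small wings folded against it and a tapered nose, 19.5 mm long in all. Parked upright, flange on the plate, in one of three holes 70 mm apart at the near side.
- rivet_pin (a joint): How far the rivet's centre pin is pushed in, m: 0 = raised, 0.007 = fully in, flush with the top of the head. Pushing it takes about 15 N all the way, then it stops hard; it stays where it is left. It spreads the wings under the plate, which lock the rivet. More than 30 N breaks the rivet or the duct.
- pin_top (a point): Middle of the top of the pin's flat round cap, 10 mm across: 7 mm above the top of the rivet's drum when raised, level with it when pushed in.
- bolt: Hex-head steel bolt parked in another of the three holes: head 13 mm across, 5.5 mm thick; origin under its head, on the plate. A bystander.
- plug: Grey domed hole plug parked in the third hole: 19 mm across, 5 mm high, no pin; origin under its head, on the plate. A bystander.
- loose_terminal: Loose grey terminal block, 44 x 16 x 40 mm, standing on the plate near its near left corner; origin under its middle. A bystander.
- loose_relay: Loose relay, a block 28 x 22 x 36 mm, standing on the plate at the near side, left of the parking holes; origin under its middle. A bystander.
- screwdriver: Screwdriver 200 mm long lying on the bench to the right of the plate; origin under its middle. A bystander.
- meter: Hand-held multimeter 160 x 78 x 34 mm lying on the bench to the left; origin under its middle. A bystander.

How it is judged:
By the outcome, as a careful person would: the job done as asked, in the order asked, and still so for the second after the job is handed in, with the robot touching nothing.
It also fails if it takes over 64 s, if anything falls off the work surface, if the arm or the gripper's body presses on something with over 40 N, if the wrist force passes 120 N, or if a joint passes its speed limit or range.

## Working session

There is one attempt and no reset: what is moved stays moved. The work goes in short steps, each a Python script; the robot and the scene stay as the last script left them, time stands still between calls to the robot, and variables do not carry over. Pictures are saved under pics/ and viewed, at most 10 in all, crops included, and the job is handed in when it is done.

```bash
ls; mkdir -p pics; python3 - <<'E'
from plant import *
import cv2,numpy as np
for n in("top","scene"):
    p,d=get_image(n); np.savez(f"pics/{n}0.npz",p=p,d=d); cv2.imwrite(f"pics/{n}0.png",p[:,:,::-1])
    c=get_calibration(n); print(n,c["intrinsics"],np.round(c["world_from_camera"],3))
s=observe();print(s["eef_pos"],s["tcp_rot"],s["time_s"],s["ft_force"],s["opening"])
E
```

```text
pics
top [[470.3056872    0.         281.21580223]
 [  0.         470.3056872  215.15683498]
 [  0.           0.           1.        ]] [[-0.016 -0.994  0.106  0.416]
 [-1.     0.017  0.015 -0.003]
 [-0.017 -0.106 -0.994  1.228]
 [ 0.     0.     0.     1.   ]]
scene [[508.07749088   0.         279.82746352]
 [  0.         508.07749088 209.20877746]
 [  0.           0.           1.        ]] [[ 0.819  0.43  -0.38   1.066]
 [ 0.574 -0.625  0.53  -0.696]
 [-0.009 -0.652 -0.758  1.08 ]
 [ 0.     0.     0.     1.   ]]
[0.2139375  0.58664731 0.23029827] [-3.13979440e+00 -2.08574899e-04  2.79183173e+00] 0.1 [-1.03257744  0.17857795 -0.00732945] 0.08555892649194737
```

View pics/top0.png

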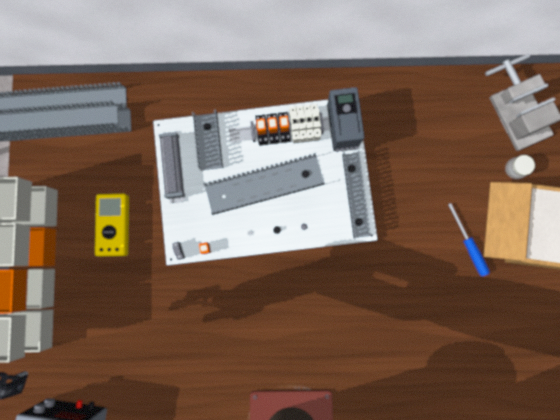

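View pics/scene0.png

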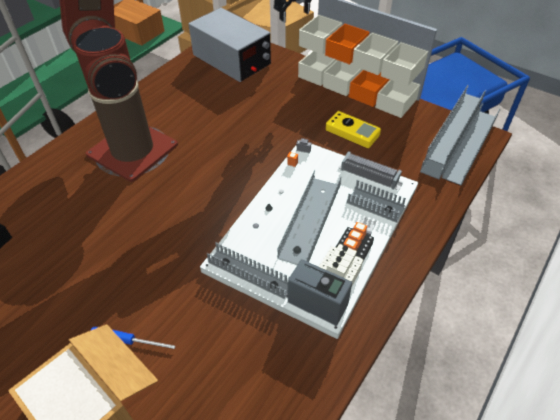

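```bash
cat > h.py <<'E'
from plant import *
import cv2,numpy as np
def ray(n,u,v,z):
    c=get_calibration(n);K=c["intrinsics"];T=c["world_from_camera"]
    d=T[:3,:3]@np.linalg.solve(K,[u,v,1.]);o=T[:3,3]
    return o+d*(z-o[2])/d[2]
def dep(n,u,v,d):
    c=get_calibration(n);T=c["world_from_camera"]
    return T[:3,:3]@(np.linalg.solve(c["intrinsics"],[u,v,1.])*d)+T[:3,3]
def tri(u1,v1,u2,v2):
    A=np.zeros((3,3));b=np.zeros(3)
    for n,u,v in(("top",u1,v1),("scene",u2,v2)):
        c=get_calibration(n);T=c["world_from_camera"];d=T[:3,:3]@np.linalg.solve(c["intrinsics"],[u,v,1.]);d/=np.linalg.norm(d)
        P=np.eye(3)-np.outer(d,d);A+=P;b+=P@T[:3,3]
    return np.linalg.solve(A,b)
def crop(n,p,u0,v0,w,h,k,f):
    cv2.imwrite(f,cv2.resize(p[v0:v0+h,u0:u0+w,::-1],None,fx=k,fy=k,interpolation=cv2.INTER_CUBIC))
E
python3 - <<'E'
from h import *
t=np.load("pics/top0.npz");s=np.load("pics/scene0.npz")
crop("top",t["p"],155,145,225,125,3.5,"pics/tc.png")
crop("scene",s["p"],195,135,230,200,3,"pics/sc.png")
E
```

```text
(no output)
```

View pics/tc.png

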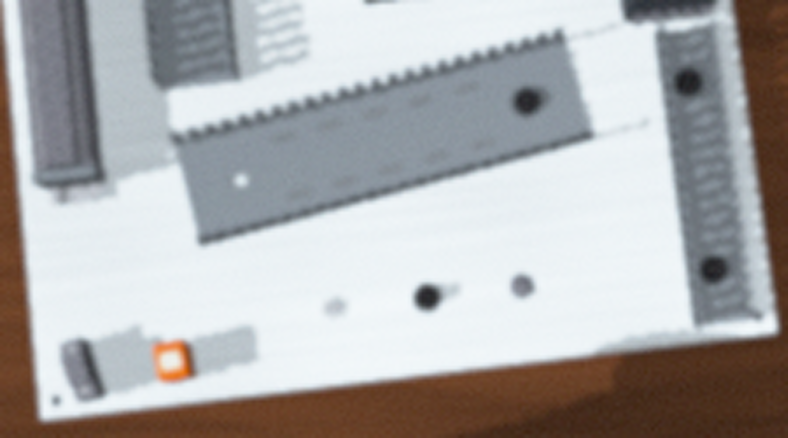

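View pics/sc.png

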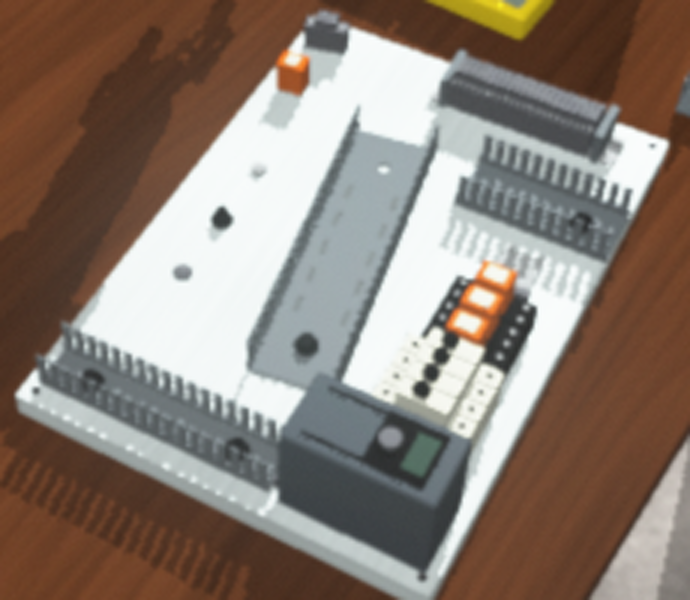

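```bash
cat >> h.py <<'E'
def blob(g,u,v,r,lo,hi):
    w=g[v-r:v+r+1,u-r:u+r+1].astype(float)
    a=np.clip((w-lo)/(hi-lo),0,1);Y,X=np.mgrid[v-r:v+r+1,u-r:u+r+1]
    return (a*X).sum()/a.sum(),(a*Y).sum()/a.sum(),a.sum()
E
python3 - <<'E'
from h import *
t=np.load("pics/top0.npz");s=np.load("pics/scene0.npz")
g={"top":cv2.cvtColor(t["p"],7),"scene":cv2.cvtColor(s["p"],7)}
Z=.025
for nm,n,u,v,r,lo,hi,z in [("rivet","top",277,230,5,150,40,Z+.006),("rivet","scene",269,207,6,150,40,Z+.006),
  ("setriv","top",305,174,5,100,40,Z+.008),("setriv","scene",297,250,6,90,40,Z+.008),
  ("hole","top",224,196,3,160,220,Z+.003),("hole","scene",323,191,4,160,230,Z+.003),
  ("bolt","top",304,227,5,190,110,Z+.003),("plug","top",251,233,5,225,180,Z+.003),
  ("branch?","top",0,0,0,0,0,0)]:
    if r==0: continue
    b=blob(g[n],u,v,r,lo,hi);print(nm,n,np.round(b,2),np.round(ray(n,b[0],b[1],z),4),dep(n,b[0],b[1],(t if n=="top" else s)["d"][v,u])[2].round(4))
# near and other plate edges in top: white vs brown
hsv=cv2.cvtColor(t["p"],cv2.COLOR_RGB2HSV)
white=((hsv[...,1]<50)&(hsv[...,2]>90)).astype(np.uint8)
e=[]
for u in range(185,360,5):
    col=g["top"][:,u].astype(float); v=245
    rows=np.arange(225,280); c=(t["p"][rows,u,2].astype(float)-t["p"][rows,u,0]*0.0)
    k=np.where((c[:-1]>=130)&(c[1:]<130))[0]
    if len(k):k=k[-1]; e.append(ray("top",u,rows[k]+(c[k]-130)/(c[k]-c[k+1]),Z)[:2])
e=np.array(e);print(len(e))
l=cv2.fitLine(e.astype(np.float32),cv2.DIST_HUBER,0,.01,.01).ravel();print("near edge",l, "yaw",np.arctan2(-l[0],l[1]) if l[1]>0 else np.arctan2(l[0],-l[1]))
# duct near wall top corners
for u,v in[(155+203/3.5,145+242/3.5),(155+590/3.5,145+135/3.5)]:print("wall",ray("top",u,v,Z+.04))
for u,v in[(154,121),(167,264),(377,240)]:print("corner",ray("top",u,v,Z))
E
```

```text
rivet top [276.77 229.44  25.74] [0.507  0.0277 0.031 ] 0.0468
rivet scene [268.45 207.48  20.51] [0.5108 0.0248 0.031 ] 0.0296
setriv top [305.29 173.46  30.07] [ 0.6503 -0.048   0.033 ] 0.0413
setriv scene [296.73 249.83  14.46] [ 0.6545 -0.0512  0.033 ] 0.0346
hole top [223.46 196.05   9.43] [0.596  0.1642 0.028 ] 0.0233
hole scene [322.82 191.22  16.8 ] [0.5998 0.1627 0.028 ] 0.0187
bolt top [303.93 226.13  17.24] [ 0.5146 -0.0419  0.028 ] 0.0309
plug top [250.48 232.17   9.87] [0.5014 0.0951 0.028 ] 0.0329
35
near edge [ 0.10314868 -0.9946659   0.4465537   0.05879954] yaw 0.10333248
wall [0.54535935 0.18532563 0.065     ]
wall [ 0.61745509 -0.09196956  0.065     ]
corner [0.8000589  0.34796776 0.025     ]
corner [0.42370134 0.30965485 0.025     ]
corner [ 0.47617234 -0.22740021  0.025     ]
```

```bash
cat >> h.py <<'E'
Y=0.100; PX=np.array([np.cos(Y),np.sin(Y),0]); PY=np.array([-np.sin(Y),np.cos(Y),0]); PI=np.pi
def P(xy,z): return np.array([xy[0],xy[1],z])
E
python3 - <<'E'
from h import *
home=np.array([.5896,.1753,.04])
S=home-.08*PX
gripper_to(0.0,60)
movep(P(S,.18),[PI,0,Y+PI])
move_l(S,.2)
f0=observe()["ft_force"]
hit=move_l(home+.004*PX,.05,max_force=9)
o=observe();print(hit,(o["eef_pos"]-home)@PX,(o["eef_pos"]-home)@PY,o["ft_force"]-f0,o["time_s"])
move_l(o["eef_pos"]-.04*PX,.2); move_l(P(o["eef_pos"]-.04*PX,.2),.3)
for n in("top","scene"):
    p,d=get_image(n); np.savez(f"pics/{n}1.npz",p=p,d=d)
    if n=="top":crop(n,p,155,100,225,170,3.5,"pics/tc1.png")
E
```

```text
True -0.013522416860578918 0.0001274965766889286 [ 0.16752572 -0.0436112  -0.64234987] 4.8167
```

View pics/tc1.png

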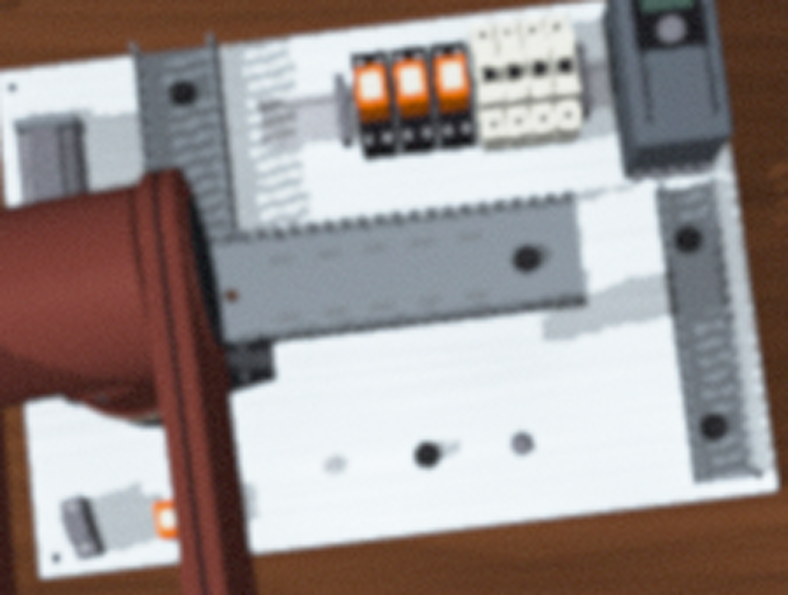

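```bash
python3 - <<'E'
from h import *
R=np.array([.509,.0263]); z=.025+.0045
gripper_to(.036,25)
for yaw in(Y+PI/2,Y+PI):
    movep(P(R,.10),[PI,0,yaw])
    if yaw<3:
        hold(.1)
        for n in("top","scene"):
            p,d=get_image(n); np.savez(f"pics/{n}2.npz",p=p,d=d)
    hit=move_l(P(R,z),.1,max_force=8)
    f0=observe()["ft_force"]
    gripper_to(0.0,25); hold(.15)
    o=observe();print(hit,o["opening"],o["grasp_force"],"df plate",((o["ft_force"]-f0)@PX).round(2),((o["ft_force"]-f0)@PY).round(2),(o["ft_force"]-f0)[2].round(2),o["eef_pos"],o["time_s"])
    if yaw<3: gripper_to(.036); move_l(P(R,.1),.3)
E
python3 - <<'E'
from h import *
s=np.load("pics/scene2.npz")["p"];t=np.load("pics/top2.npz")["p"]
a=cv2.resize(t[145:265,190:330],None,fx=3,fy=3);b=cv2.resize(s[135:255,210:350],None,fx=3,fy=3)
cv2.imwrite("pics/v2.png",np.vstack([a,b])[:600+120,:,::-1][:720:1] if 0 else cv2.resize(np.hstack([a,b]),(800,343))[:,:,::-1])
E
```

```text
False 0.013299790235904182 24.30752456188202 df plate -4.06 -0.4 5.82 [0.50857167 0.0261369  0.03041893] 9.1
False 0.013238496861583167 24.321748316287994 df plate -0.22 8.27 4.21 [0.50948257 0.02781776 0.03064042] 12.575
```

View pics/v2.png

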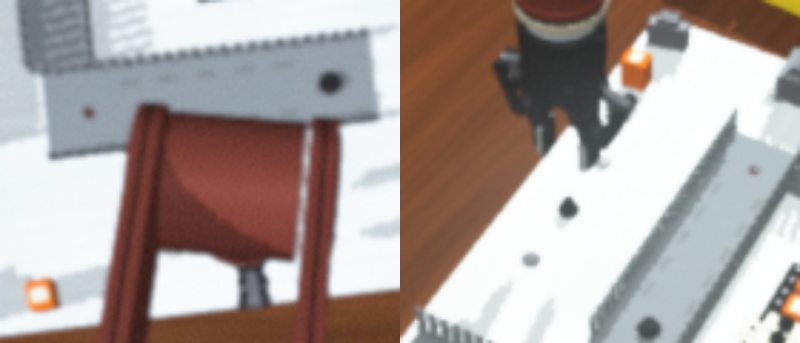

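```bash
python3 - <<'E'
from h import *
o=observe()["eef_pos"]
move_l(P(o,.15),.1); hold(.2)
e=observe();print(e["opening"],e["grasp_force"],e["eef_pos"],e["ft_force"],e["time_s"])
for n,u,v in(("top",221,184),("scene",334,194)):
    im=np.load(f"pics/{n}2.npz")["p"].astype(float)
    sat=im[...,0]-im[...,2]
    print(n,sat[v-3:v+4,u-3:u+4].astype(int).tolist())
    b=blob(sat,u,v,4,8,60);print(b,ray(n,b[0],b[1],.026))
p,d=get_image("scene");np.savez("pics/scene3.npz",p=p)
a=p[60:230,180:380];cv2.imwrite("pics/v3.png",cv2.resize(a,None,fx=3.5,fy=3.5,interpolation=2)[:,:,::-1])
E
```

```text
0.013189478826286146 24.755220115184784 [0.50910102 0.02785656 0.14937708] [-0.46772072 -0.08760927 -0.33178669] 14.1333
top [[-22, -21, -21, -19, -20, -21, -20], [-20, -15, -7, -6, -8, -17, -19], [-17, -4, 9, 17, 3, -11, -20], [-15, -1, 23, 29, 10, -5, -17], [-17, -7, 8, 15, 4, -12, -19], [-18, -15, -9, -7, -11, -18, -22], [-20, -20, -21, -19, -20, -21, -20]]
(np.float64(220.74545454545458), np.float64(183.9454545454546), np.float64(1.0576923076923075)) [0.62818337 0.17146128 0.026     ]
scene [[-17, -16, -17, -17, -16, -16, -18], [-16, -16, -15, -15, -17, -16, -16], [-17, -13, -9, -9, -15, -16, -17], [-17, -7, 4, 0, -9, -15, -17], [-17, -4, 10, 9, -7, -15, -17], [-17, -14, -10, -6, -14, -16, -18], [-17, -17, -17, -15, -16, -16, -17]]
(np.float64(333.33333333333337), np.float64(195.0), np.float64(0.057692307692307696)) [0.63077104 0.16874205 0.026     ]
```

View pics/v3.png

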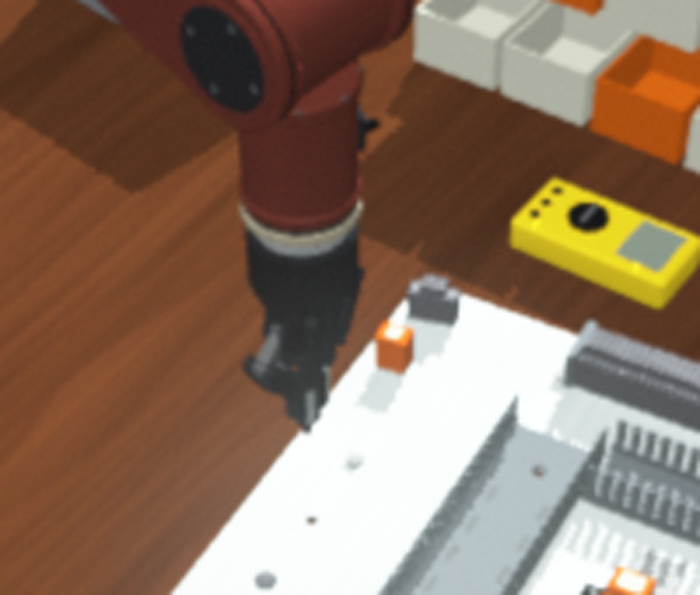

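```bash
python3 - <<'E'
from h import *
p=np.load("pics/scene3.npz")["p"].astype(float)
s=p[...,0]-p[...,2]
b=blob(s,333,194,4,-14,30);H=ray("scene",b[0],b[1],.025);print(b,H)
g=p[...,2]
b=blob(g,269,208,4,200,120);Q=ray("scene",b[0],b[1],.0235);print(b,Q,H-Q)
t=np.load("pics/top2.npz")["p"].astype(float)
b=blob(t[...,0]-t[...,2],221,184,4,-15,30);print(b,ray("top",b[0],b[1],.025))
q,_=get_image("top");np.savez("pics/top3.npz",p=q)
print(q[226:234,272:282].mean(2).astype(int))
E
```

```text
(np.float64(333.4661654135338), np.float64(194.6315789473684), np.float64(3.0227272727272725)) [0.62994304 0.17097001 0.025     ]
(np.float64(268.5155279503106), np.float64(208.21118012422363), np.float64(2.0124999999999997)) [0.50854678 0.0278916  0.0235    ] [0.12139626 0.14307841 0.0015    ]
(np.float64(220.83188405797105), np.float64(183.9478260869565), np.float64(7.666666666666666)) [0.62834965 0.17138113 0.025     ]
[[75 77 78 79 81 83 82 81 82 80]
 [66 67 79 74 78 77 78 81 77 79]
 [58 61 62 69 66 75 76 79 79 77]
 [50 54 58 61 58 61 65 70 74 75]
 [54 53 54 50 53 55 59 62 65 69]
 [47 46 52 51 55 52 53 50 54 61]
 [49 48 46 44 46 50 45 51 53 52]
 [50 51 47 49 49 52 53 54 56 56]]
```

```bash
cat > ins.py <<'E'
from h import *
def rel(f0):
    o=observe();f=o["ft_force"]-f0;return o["eef_pos"].round(4),f.round(2),round(o["time_s"],2),round(o["opening"],4)
T=np.array([.6299,.1717])
movep(P(T,.11),[PI,0,Y+PI])
move_l(P(T,.058),.1);hold(.15);f0=observe()["ft_force"];print(rel(f0))
offs=[(0,0)]+[(r*np.cos(a),r*np.sin(a)) for r in(.001,.002) for a in np.arange(0,6.2,PI/3)]
for dx,dy in offs:
    Q=T+dx*PX[:2]+dy*PY[:2]
    if (dx,dy)!=(0,0): move_l(P(Q,.056),.05)
    hit=move_l(P(Q,.0440),.02,max_force=5)
    print((dx,dy),hit,*rel(f0))
    if not hit or observe()["eef_pos"][2]<.0475: break
E
python3 ins.py
```

```text
(array([0.6307, 0.1718, 0.0591]), array([0., 0., 0.]), 15.84, 0.0135)
(0, 0) False [0.63   0.1717 0.0441] [-0.14  1.01 -0.7 ] 16.69 0.013
```

```bash
python3 - <<'E'
from h import *
T=np.array([.6299,.1717])
f0=observe()["ft_force"]
for z in (.040,.037,.0345,.033,.0315):
    hit=move_l(P(T,z),.02,max_force=9)
    o=observe();print(z,hit,o["eef_pos"].round(4),(o["ft_force"]-f0).round(2),o["opening"].round(4),round(o["time_s"],2))
    if hit: break
p,d=get_image("scene");np.savez("pics/scene4.npz",p=p)
cv2.imwrite("pics/v4.png",cv2.resize(p[120:260,250:400],None,fx=4,fy=4,interpolation=2)[:,:,::-1])
E
```

```text
Traceback (most recent call last):
AttributeError: 'float' object has no attribute 'round'
```

```bash
python3 - <<'E'
from h import *
T=np.array([.6299,.1717])
f0=observe()["ft_force"]; print(observe()["eef_pos"])
for z in (.037,.0345,.033,.0315):
    hit=move_l(P(T,z),.02,max_force=9)
    o=observe();print(z,hit,o["eef_pos"].round(4),(o["ft_force"]-f0).round(2),o["opening"],o["time_s"])
    if hit: break
p,d=get_image("scene");np.savez("pics/scene4.npz",p=p)
cv2.imwrite("pics/v4.png",cv2.resize(p[120:260,250:400],None,fx=4,fy=4,interpolation=2)[:,:,::-1])
E
```

```text
[0.62969711 0.17166585 0.03972802]
0.037 False [0.6297 0.1717 0.0367] [0.7  1.04 0.76] 0.013346784095273772 17.3417
0.0345 False [0.6297 0.1717 0.0343] [-0.36  1.29  0.36] 0.013273439647136915 17.6167
0.033 False [0.6302 0.1718 0.0336] [-0.59  0.34  4.26] 0.013038861044371667 17.8667
0.0315 False [0.6304 0.1718 0.0334] [-3.74  0.44 12.66] 0.013376534209257137 18.1167
```

View pics/v4.png

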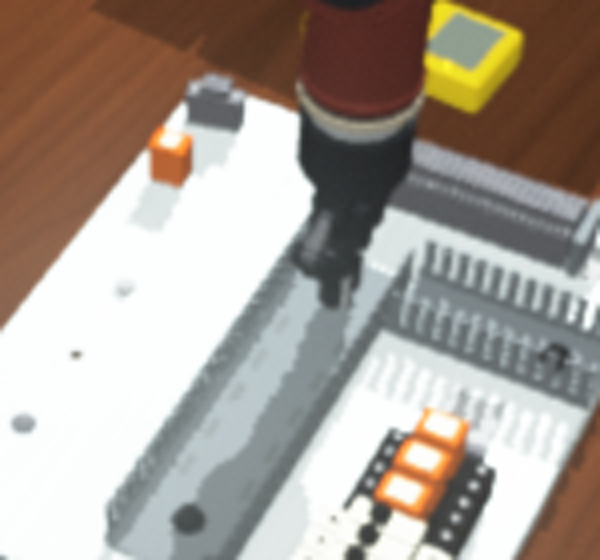

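```bash
python3 - <<'E'
from h import *
T=np.array([.6299,.1717])
move_l(P(T,.033),.02)
gripper_to(.034); hold(.1)
move_l(P(T,.11),.15)
gripper_to(0.0,60); hold(.2)
o=observe();print(o["eef_pos"],o["opening"],o["time_s"])
p,d=get_image("scene");np.savez("pics/scene5.npz",p=p)
cv2.imwrite("pics/v5.png",cv2.resize(p[150:240,280:380],None,fx=6,fy=6,interpolation=2)[:,:,::-1])
E
```

```text
[0.62991801 0.17170007 0.10997011] -0.000254263091101224 20.1417
```

View pics/v5.png

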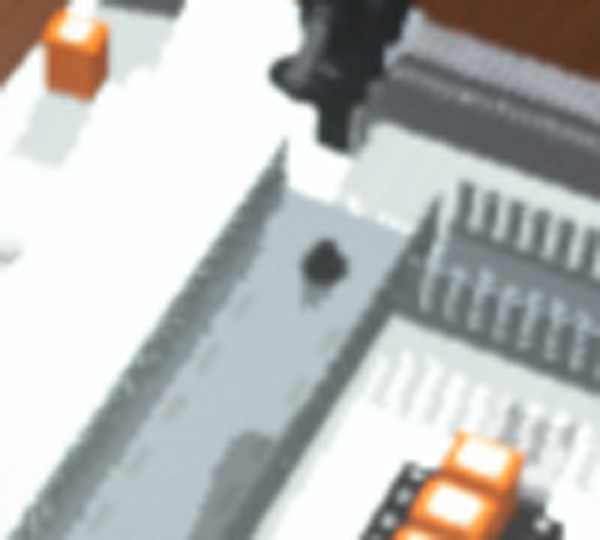

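```bash
python3 - <<'E'
from h import *
T=np.array([.6293,.1716])
move_l(P(T,.049),.1);hold(.2);f0=observe()["ft_force"]
z=.046
print("c",move_l(P(T,z),.02,max_force=4),observe()["eef_pos"])
while z>.0345:
    z-=.0007
    move_l(P(T,z),.015,max_force=22);hold(.05)
    o=observe();f=(o["ft_force"]-f0)[2]
    print(round(z,4),o["eef_pos"].round(4),round(f,1))
    if f>21: break
print(observe()["time_s"])
E
```

```text
c False [0.62914781 0.171576   0.045866  ]
0.0453 [0.6293 0.1716 0.0453] 0.1
0.0446 [0.6293 0.1716 0.0446] -0.4
0.0439 [0.6295 0.1716 0.044 ] 1.0
0.0432 [0.6296 0.1717 0.044 ] 4.8
0.0425 [0.6297 0.1717 0.0439] 8.3
0.0418 [0.6298 0.1717 0.0438] 11.0
0.0411 [0.6298 0.1717 0.0434] 12.2
0.0404 [0.6298 0.1717 0.0428] 14.3
0.0397 [0.6298 0.1717 0.0421] 15.0
0.039 [0.6298 0.1717 0.0414] 14.4
0.0383 [0.6298 0.1717 0.0407] 14.1
0.0376 [0.6298 0.1717 0.04  ] 15.3
0.0369 [0.6298 0.1717 0.0393] 14.5
0.0362 [0.6297 0.1717 0.0386] 14.5
0.0355 [0.6298 0.1717 0.0379] 14.9
0.0348 [0.6297 0.1717 0.0372] 14.1
0.0341 [0.6298 0.1717 0.0368] 17.0
26.55
```

```bash
python3 - <<'E'
from h import *
T=np.array([.6293,.1716])
for z in(.0337,.0333):
    move_l(P(T,z),.01);hold(.1);o=observe();print(o["eef_pos"].round(4),o["ft_force"].round(1))
    if o["ft_force"][2]>20: break
move_l(P(T,.15),.1); movep([.45,.30,.25],[PI,0,Y+PI])
print(observe()["time_s"])
for n in("top","scene"):
    p,d=get_image(n);np.savez(f"pics/{n}6.npz",p=p)
    if n=="top":a=p[100:270,155:380]
    else:b=p[135:305,200:425]
cv2.imwrite("pics/v6.png",cv2.resize(np.hstack([a,b]),(800,302),interpolation=2)[:,:,::-1])
E
```

```text
[0.6298 0.1717 0.0369] [-8.5 -1.9 19.4]
[0.6298 0.1717 0.0368] [-9.4 -1.3 19.9]
29.525
```

View pics/v6.png

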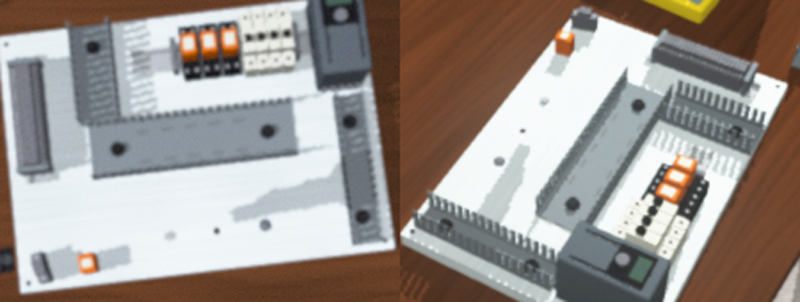

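The picture shows the duct at home against the branch duct. The rivet at (118,148) is flush like the set one at (268,131), and the bolt, plug, terminal and relay have not moved.

```bash
python3 -c "
from plant import *
print(job_done())"
```

```text
the job is handed in; nothing more can be done
None
```

The job is handed in: the duct is home, the rivet was seated through both holes with its pin still raised, and the pin was then pushed flush using about 20 N, finishing the arm's work at about 30 s with the bystanders where they were.

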